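Bring the lock screw of the large arbor pulley to the top

ROBOT

A 6-joint arm with a two-finger parallel gripper is mounted at the origin on the work surface. World frame = base frame: x ahead of the robot, y to its left, z up, the work surface at z = 0. Lengths are in mm, angles in rad, forces in N, time in s.
With the tool pointing down it reaches from about 375 to 975 mm from the base axis. Payload 3.8 kg.
Tool frame: the origin (TCP) lies at the very end of the fingers, on their centre line; the grasp point (between the pads) lies 19 mm behind it (env.grip_depth is the distance from the TCP to the grasp point, in mm); z points along the fingers, y is the line along which they close (so a half turn about z gives the same grasp; the last joint's range is limited). The gripper opens to 88 mm and grips with 3 to 60 N. Pads are 18 mm wide; open, the fingers measure 123 mm over their backs; the gripper's body (75 mm by 187 mm) begins 45 mm behind the grasp point.
Start: joints at [-1.261, 0.264, 1.604, -0, 1.274, -0.037], TCP at [229.42, -634.811, 238.706] pointing down, gripper open.
Joint ranges: [-2.63, 2.63], [-0.94, 2.18], [0.31, 2.57], [-1.31, 4.45], [0, 2.66], [-2.55, 2.55]. Speed limits (rad/s): [2.57, 2.57, 3.14, 3.14, 3.14, 3.14].

INTERFACE

Orientations are given as a rotation vector (axis times angle).
In Python, from bench import telemetry, vision, env gives the robot as it stands. The module is installed in compiled form; this text tells all that it offers.
- The arm moves only by the tool apply_moves, never from a script. Its arguments are lists of equal length, an entry for each row: "delta_pos": the shift along the tool's x, y, z in units of 25 mm (1.0 is 25 mm), a list of three; "twist": the turn, a rotation vector about the tool's x, y, z in units of 5 degrees (1.0 is 5 degrees), a list of three. A call has exactly 10 rows; each row is the pose to reach, as a shift and turn from the pose commanded when the call began, along the tool's axes at that moment; what a row does not reach only later rows make up. A row lasts 1/12 s, in which the tool goes at most 41.7 mm and 7.16 degrees, less where a joint would pass 70% of its speed; a pose out of reach is approached as far as the arm can. A call with a gripper value outside its range is refused whole. "hand" is the opening, from 0 (shut) to 1 (fully open), set as the call begins (left out, the last holds). The fingers move at their own pace and stop on an object; the grip force is fixed at half the most. Time passes only in rows, so rows that repeat a pose let the fingers close, or fill a call up. It gives the time, the measured TCP pose, the force, the opening and the grip force at its end, in the units of the state.
- telemetry.sense(): the state, without advancing time (a new reading comes with each control period).
- vision.get_image(name): name is "scene" or "side" or "wrist"; returns a dict with "image" (420x560x3 uint8, red, green, blue), "K" (3x3 intrinsics, pixels), "view" (4x4, takes a point from world to camera coordinates); the wrist camera has in their place "mount" (4x4, takes a point from camera to tool coordinates, whose origin is the TCP and whose axes are the flange's). Camera axes: x right, y down, z forward; pixel columns grow to the right and rows downward; lengths in mm; the calibration is good to about 2 mm. A picture is of the moment at which its call begins: read the wrist's pose just before it. There is no depth.
- env.sign_off(): hands the job in; it is judged then, once.
The state is a dict: "t": time; "joints": joint angles; "dq": joint speeds; "joint_efforts": joint torques, N m; "eef_pos": TCP position; "eef_rot": TCP orientation; "ft_force": force on the tool from outside, world axes, zero at the start; "moment": the same for the moment, N m; "grip_width": finger opening in mm; "grip_force": force on a finger pad.
Only numpy, scipy, OpenCV 4.12 (cv2) and the standard library are available. Lean on these libraries where they do the work, as an engineer would, in place of code of your own. Each camera call takes 0.05 s, during which the arm holds its last target. There are 200 camera calls.

TASK

The lock screw of the larger of the two belt pulleys has to be reached from above with a screwdriver. Turn that pulley on its shaft until its lock screw points straight up, and let go so that it stays there; do not turn the smaller pulley.

Things in the scene. Friction and masses are not known exactly. Their poses are not given: they have to be found in the camera images.
- pulley (a joint): turn (rad) of the larger pulley: plain aluminium V-belt pulley, 140 mm across, flat-sided rim 18 mm thick, upright on a level shaft. 0 = lock screw straight up; positive = about the axle's x, screw leaning to the robot's right (0.7 to 1.8 at the start). Light friction (0.05 N m): it stays where left. The rim, pinched from above, pivots between the pads, so an upright tool can carry it round.
- pulley_axle (a point): centre of the larger pulley, on its shaft, 110 mm above the bench, mid rim thickness; does not turn with it. x along the shaft, away from the robot (yaw within 0.35 rad), z up. It sits on the far end of an arbor bolted to the bench: two grey bearing blocks on the robot's side, 28 to 112 mm behind this point, 38 mm wide, up to 19 mm above the shaft; foot plate 12 mm high, 90 mm wide.
- pulley_screw (a point): outer end of the larger pulley's lock screw: one blackened screw, head 18 mm wide and 14 mm long, standing radially out of the hub (36 mm wide, 22 mm proud) on the pulley's far side. This point is 42 mm from the shaft's axis, 21 mm beyond the rim's mid-plane; it turns with the pulley and its z axis points outward along the screw.
- small_pulley_screw (a point): the like point on the smaller pulley's lock screw (pulley 90 mm across, otherwise alike, on a like arbor, shaft also 110 mm up, on the other side of the bench), 42 mm from its shaft's axis. This pulley is to be left as it is.
Not all that is in view belongs to the job. Leave any orange look-alike of the part that bears pulley alone.

How it is judged:
By the outcome, as a careful person would: the job done as asked, in the order asked, and still so for the second after the job is handed in, with the robot touching nothing.
It also fails if it takes over 35 s, if anything falls off the work surface, if the arm or the gripper's body presses on something with over 40 N, if the wrist force passes 120 N, or if a joint passes its speed limit or range.

## Working session

There is one attempt and no reset: what is moved stays moved. The work goes in short steps, Python scripts to look and compute and a tool call to move; the robot and the scene stay as the last step left them, time stands still between calls to the robot, and variables do not carry over. Pictures are saved under pics/ and viewed, at most 10 in all, crops included, and the job is handed in when it is done.

Besides the shell and the picture viewer there is one more tool, called after "Emit:" as name(argument=value, ...), one argument or row to a line, values as JSON. apply_moves: Moves the arm, as the interface text tells. Its arguments: {"type":"object","properties":{"delta_pos":{"type":"array"},"twist":{"type":"array"},"hand":{"type":"number"}},"required":["delta_pos","twist"]}

```bash
mkdir -p pics
cat > h.py <<'E'
import numpy as np,cv2
from scipy.spatial.transform import Rotation as R
from bench import telemetry,vision,env
def cam(n):
    s=telemetry.sense(); d=vision.get_image(n); K=np.array(d['K'])
    if n=='wrist':
        T=np.eye(4);T[:3,:3]=R.from_rotvec(s['eef_rot']).as_matrix();T[:3,3]=s['eef_pos']
        V=np.linalg.inv(T@np.array(d['mount']))
    else: V=np.array(d['view'])
    return d['image'],K,V
def save(n,f):
    im,K,V=cam(n); cv2.imwrite(f'pics/{f}.png',im[:,:,::-1]); np.savez(f'pics/{f}.npz',P=K@V[:3],K=K,V=V); return im,K,V
def P(f): return np.load(f'pics/{f}.npz')['P']
def tri(*a):
    A=[]
    for f,u,v in a:
        p=P(f); A+= [u*p[2]-p[0], v*p[2]-p[1]]
    A=[r/np.linalg.norm(r[:3]) for r in A]
    X=np.linalg.svd(np.array(A))[2][-1]; return X[:3]/X[3]
def proj(f,X):
    q=P(f)@np.append(X,1); return q[:2]/q[2]
def plane(f,u,v,z):
    p=P(f);A=np.array([u*p[2]-p[0],v*p[2]-p[1]])
    return np.append(np.linalg.solve(A[:,:2],-A[:,2]*z-A[:,3]),z)
E
python3 - <<'E'
from h import *
a=save('scene','s1');b=save('side','d1')
for x in(a,b): print(np.linalg.inv(x[2]).round(2))
cv2.imwrite('pics/both.png',cv2.resize(np.hstack([a[0],b[0]])[:,:,::-1],(800,300),interpolation=cv2.INTER_AREA))
print(telemetry.sense()['eef_rot'])
E
```

```text
[[ 8.4000e-01  3.4000e-01 -4.2000e-01  9.3333e+02]
 [ 5.4000e-01 -5.1000e-01  6.7000e-01 -6.4497e+02]
 [ 1.0000e-02 -7.9000e-01 -6.1000e-01  7.3139e+02]
 [ 0.0000e+00  0.0000e+00  0.0000e+00  1.0000e+00]]
[[-8.9000e-01 -3.3000e-01  3.2000e-01  2.2462e+02]
 [-4.6000e-01  6.4000e-01 -6.2000e-01  5.3676e+02]
 [ 0.0000e+00 -6.9000e-01 -7.2000e-01  7.4658e+02]
 [ 0.0000e+00  0.0000e+00  0.0000e+00  1.0000e+00]]
[-3.09249764e+00 -5.41658569e-01  4.11568768e-04]
```

View pics/s1.png

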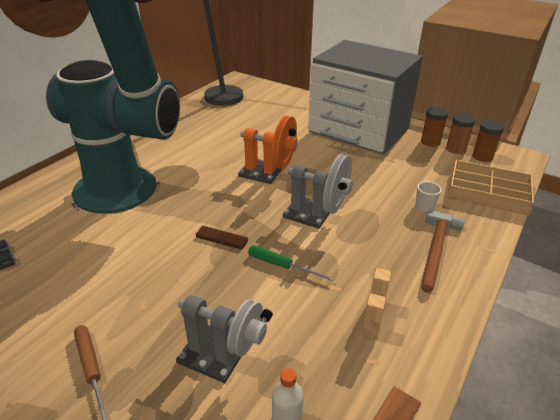

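View pics/d1.png

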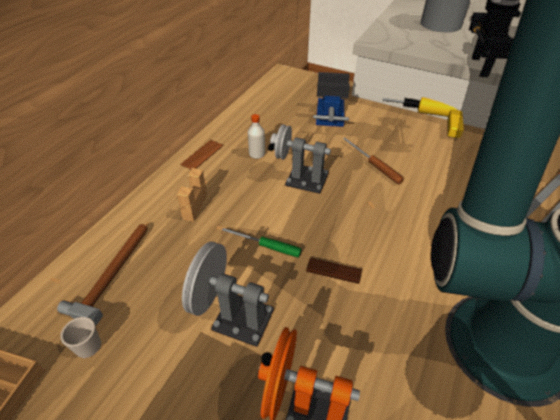

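Three candidates in the scene view: orange at (285,145), which must be left alone; grey at (340,183), side view (205,278); grey at (248,328), side view (282,142). The grey at (340,183) looks like the larger one even though it is farther from this camera. I'll confirm that in an enlarged crop.

Run:
```python
from h import *
s=cv2.imread('pics/s1.png');d=cv2.imread('pics/d1.png')
c=[cv2.resize(i,(400,400),interpolation=cv2.INTER_CUBIC) for i in (s[140:240,275:375],d[230:330,170:270])]
cv2.imwrite('pics/crop.png',np.hstack(c))
for f,u,v in(('s1',342,184),('d1',205,278),('s1',248,327),('d1',281,143)): print(f,plane(f,u,v,110).round())
print(tri(('s1',340,183),('d1',205,279)),tri(('s1',246,327),('d1',282,143)))
```

```text
s1 [564. 203. 110.]
d1 [553. 199. 110.]
s1 [ 623. -251.  110.]
d1 [ 621. -248.  110.]
[554.98398603 202.02517704 109.57262119] [ 619.56536857 -251.45908957  108.05378099]
```

View pics/crop.png

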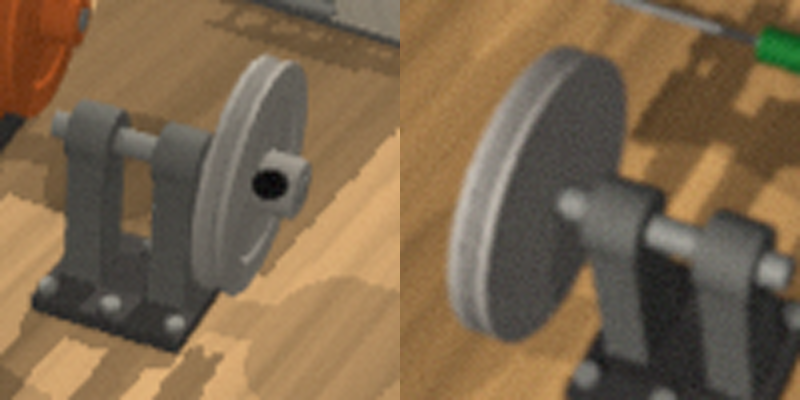

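The crop confirms it: the grey pulley at scene (340,183) is plain aluminium with two grey blocks and spans about 60 px. Its black screw is at scene (342.5,186), leaning to the robot's right. Next I fit its pose from the silhouette and the screw.

```bash
cat > fit.py <<'E'
from h import *
from scipy.optimize import least_squares
def ax(y): return np.array([np.cos(y),np.sin(y),0]),np.array([-np.sin(y),np.cos(y),0]),np.array([0,0,1.])
t=np.linspace(0,2*np.pi,180)
def box(f,p):
    X,Y,Z=ax(p[3]);c=p[:3]
    q=np.array([proj(f,c+s*X+p[4]*(np.cos(a)*Z+np.sin(a)*Y)) for s in(-9,9) for a in t])
    return np.r_[q.min(0),q.max(0)]
S=[323,153.5,352,213.8];D=[182,241.5,227,315.5]
r=lambda p:np.r_[box('s1',p)-S,box('d1',p)-D,(p[2]-110)/3,(p[4]-70)/1]
def screw(p,th,l=42,k=21):
    X,Y,Z=ax(p[3]); return p[:3]+k*X+l*(-np.sin(th)*Y+np.cos(th)*Z)
if __name__=='__main__':
    o=least_squares(r,[555,202,110,0,70]);p=o.x;print(p.round(3),o.fun.round(1))
    n=tri(('s1',290,171),('d1',266.2,297.5));print('shaft near end',n, 'yaw',np.arctan2(*(p[:3]-n)[1::-1]))
    for th in np.arange(.5,2.0,.1): print(round(th,1),proj('s1',screw(p,th)).round(1),end=' ')
    print(proj('s1',p[:3]+31*ax(p[3])[0]))
E
python3 fit.py
```

```text
[5.52932e+02 1.98243e+02 1.08934e+02 1.15000e-01 6.96820e+01] [-1.1  0.  -0.9  0.  -0.7 -0.4 -1.   0.1 -0.4 -0.3]
shaft near end [431.71714702 183.69182204 109.16941028] yaw 0.11947606258828823
0.5 [343.9 177.1] 0.6 [343.3 178.7] 0.7 [342.7 180.4] 0.8 [342.1 182.2] 0.9 [341.5 184. ] 1.0 [341.  185.8] 1.1 [340.5 187.7] 1.2 [340.1 189.5] 1.3 [339.8 191.2] 1.4 [339.5 193. ] 1.5 [339.2 194.6] 1.6 [339.1 196.1] 1.7 [339.  197.6] 1.8 [338.9 198.9] 1.9 [339.  200.1] [349.64658482 187.31439518]
```

```bash
cat >> h.py <<'E'
def rel(target,yaw_y=None):
    s=telemetry.sense();M=R.from_rotvec(s['eef_rot']).as_matrix()
    d=M.T@(np.array(target)-s['eef_pos'])/25
    tw=np.zeros(3)
    if yaw_y is not None:
        y=np.array([np.cos(yaw_y),np.sin(yaw_y),0]);z=np.array([0,0,-1.]);G=np.c_[np.cross(y,z),y,z]
        tw=np.degrees(R.from_matrix(M.T@G).as_rotvec())/5
    return d.round(3),tw.round(3)
E
python3 - <<'E'
from h import *
print(vision.get_image('wrist')['mount'])
print(rel([553,198,270],.115)); print('orange',tri(('s1',290,140),('d1',272,372)))
E
```

```text
[[-8.19250078e-04 -9.46109574e-01 -3.23845646e-01  8.51457476e+01]
 [ 9.99999608e-01 -8.84134686e-04  5.32307116e-05  8.19414799e-01]
 [-3.36685254e-04 -3.23845475e-01  9.46109927e-01 -1.46433770e+02]
 [ 0.00000000e+00  0.00000000e+00  0.00000000e+00  1.00000000e+00]]
(array([ 23.495, -26.911,  -1.245]), array([-1.6000e-02, -1.4000e-02, -1.5344e+01]))
orange [357.03326796 302.73164266 115.43092783]
```

Emit:
apply_moves(
  delta_pos=[
    [0.3, -0.3, 0],
    [1, -1, -0.2],
    [1.9, -2, -0.4],
    [2.9, -3, -0.6],
    [3.8, -4, -0.8],
    [4.8, -5, -1],
    [5.7, -6, -1.2],
    [6.7, -7, -1.2],
    [7.6, -8, -1.2],
    [8.6, -9, -1.2],
  ],
  twist=[
    [0, 0, 0],
    [0, 0, 0],
    [0, 0, 0],
    [0, 0, 0],
    [0, 0, 0],
    [0, 0, 0],
    [0, 0, 0],
    [0, 0, 0],
    [0, 0, 0],
    [0, 0, 0],
  ],
)

```text
t: 0.98
eef_pos: [355.2, -347.9, 268.8]
eef_rot: [3.095, 0.542, 0.0]
ft_force: [0.9, -0.1, 0.7]
grip_width: 88.0
grip_force: 0.0
```

Emit:
apply_moves(
  delta_pos=[
    [1, -1, 0],
    [2, -2, 0],
    [2.9, -3, 0],
    [3.9, -4, 0],
    [4.8, -5, 0],
    [5.8, -6, 0],
    [6.7, -7, 0],
    [7.7, -8, 0],
    [8.6, -9, 0],
    [9.6, -10, 0],
  ],
  twist=[
    [0, 0, -0.6],
    [0, 0, -1.4],
    [0, 0, -2.2],
    [0, 0, -3],
    [0, 0, -3.8],
    [0, 0, -4.6],
    [0, 0, -5.4],
    [0, 0, -6.2],
    [0, 0, -7],
    [0, 0, -7.8],
  ],
)

```text
t: 1.82
eef_pos: [495.4, -31.2, 268.7]
eef_rot: [-2.733, -1.549, 0.0]
ft_force: [0.7, -0.7, 0.0]
grip_width: 88.1
grip_force: 0.0
```

Run:
```python
from h import *
s=telemetry.sense();print(s['t'],s['eef_pos'],s['joints'],s['ft_force']);print(rel([600,203,270],.115))
```

```text
1.8167 [495.42231144 -31.23094546 268.68585453] [-1.13179179e-01 -9.68263935e-02  1.93774983e+00  6.32034238e-05
  1.30071863e+00  4.26369022e-01] [ 0.67023231 -0.71099228  0.01871934]
(array([10.187, -1.225, -0.052]), array([-1.000e-03, -1.000e-03, -7.501e+00]))
```

Emit:
apply_moves(
  delta_pos=[
    [1.3, -0.1, 0],
    [2.6, -0.3, 0],
    [3.8, -0.5, 0],
    [5, -0.6, 0],
    [6.2, -0.8, 0],
    [7.4, -1, 0],
    [8.6, -1.1, 0],
    [9.6, -1.2, 0],
    [10.2, -1.2, 0],
    [10.2, -1.2, 0],
  ],
  twist=[
    [0, 0, -0.8],
    [0, 0, -1.6],
    [0, 0, -2.5],
    [0, 0, -3.4],
    [0, 0, -4.3],
    [0, 0, -5.2],
    [0, 0, -6.1],
    [0, 0, -7],
    [0, 0, -7.5],
    [0, 0, -7.5],
  ],
)

```text
t: 2.65
eef_pos: [602.2, 203.4, 268.1]
eef_rot: [-2.089, -2.345, -0.001]
ft_force: [-0.7, 0.3, 0.0]
grip_width: 88.0
grip_force: 0.0
```

Run:
```python
from h import *
s=telemetry.sense();print(s['t'],s['eef_pos'],s['dq'].round(2) if hasattr(s['dq'],'round') else s['dq'])
save('wrist','w1')
import fit
p=np.array([553,198.3,110,.115,70])
for th in (.8,1,1.2,1.4):print(proj('w1',fit.screw(p,th)).round(1))
X=fit.ax(.115)[0]
print(proj('w1',p[:3]+[0,0,70]-9*X),proj('w1',p[:3]+[0,0,70]+9*X))
```

```text
2.65 [602.1543867  203.43328508 268.08488395] [-0.04 -0.03  0.04 -0.03  0.02  0.04]
[247.4 230.4]
[248.3 232.9]
[249.2 233.6]
[250.  232.5]
[200.21858178 213.54220075] [224.65197016 213.53666183]
```

View pics/w1.png

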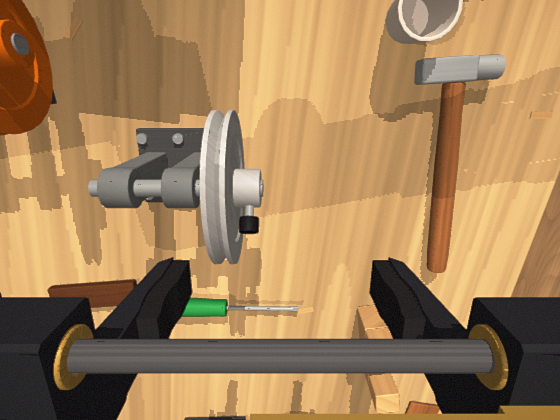

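The wrist view shows the rim at u 200–244, v 110–264, the hub end at (262,187) and the black screw pointing right (tip at about (249,232)). That agrees with the prediction, so I refine the fit with this view.

Run:
```python
from fit import *
W=[200,110,244,264]
r2=lambda q:np.r_[r(q[:5])*.7,box('w1',q[:5])-W,(proj('s1',screw(q,q[5]))-[342.5,186]),(proj('w1',screw(q,q[5]))-[249,230])*.5,(proj('w1',q[:3]+31*ax(q[3])[0])-[262.5,187])]
o=least_squares(r2,[553,198,110,.115,70,1.]);q=o.x;print(q.round(3),o.fun.round(1))
np.save('q.npy',q)
X,Y,Z=ax(q[3])
g=q[:3]-62*np.sin(.1)*Y+62*np.cos(.1)*Z
tcp=g-19*Z;print(tcp,rel(tcp,q[3]),q[5])
```

```text
[5.53728e+02 1.98711e+02 1.08597e+02 1.23000e-01 6.99560e+01 9.76000e-01] [-0.4  0.  -0.4  0.2 -0.7 -0.3 -1.1  0.3 -0.3 -0.   0.2 -0.2  1.5 -0.5
 -0.8 -0.5  0.2  0.8 -1.6  0.5]
[554.48430249 192.56777595 151.2873273 ] (array([-0.155, -1.905,  4.674]), array([-0.014,  0.002, -0.112])) 0.9763907604841842
```

Emit:
apply_moves(
  delta_pos=[
    [-0.05, -0.6, 0.2],
    [-0.1, -1.2, 0.5],
    [-0.15, -1.7, 0.9],
    [-0.15, -1.9, 1.5],
    [-0.15, -1.9, 2.2],
    [-0.15, -1.9, 2.9],
    [-0.15, -1.9, 3.6],
    [-0.15, -1.9, 4.2],
    [-0.15, -1.9, 4.65],
    [-0.15, -1.9, 4.65],
  ],
  twist=[
    [0, 0, -0.1],
    [0, 0, -0.1],
    [0, 0, -0.1],
    [0, 0, -0.1],
    [0, 0, -0.1],
    [0, 0, -0.1],
    [0, 0, -0.1],
    [0, 0, -0.1],
    [0, 0, -0.1],
    [0, 0, -0.1],
  ],
)

```text
t: 3.53
eef_pos: [552.6, 189.9, 149.6]
eef_rot: [-2.084, -2.347, 0.007]
ft_force: [-0.1, -1.0, -0.4]
grip_width: 88.3
grip_force: 0.0
```

Emit:
apply_moves(
  delta_pos=[
    [0, 0, 0],
    [0, 0, 0],
    [0, 0, 0],
    [0, 0, 0],
    [0, 0, 0],
    [0, 0, 0],
    [0, 0, 0],
    [0, 0, 0],
    [0, 0, 0],
    [0, 0, 0],
  ],
  twist=[
    [0, 0, 0],
    [0, 0, 0],
    [0, 0, 0],
    [0, 0, 0],
    [0, 0, 0],
    [0, 0, 0],
    [0, 0, 0],
    [0, 0, 0],
    [0, 0, 0],
    [0, 0, 0],
  ],
  hand=0.0,
)

```text
t: 4.37
eef_pos: [555.2, 191.4, 152.4]
eef_rot: [-2.084, -2.351, 0.0]
ft_force: [-0.7, -0.5, 0.1]
grip_width: 23.5
grip_force: 0.0
```

Run:
```python
from fit import *
s=telemetry.sense();print(s['eef_pos'],s['ft_force'],s['grip_width'],s['grip_force'])
q=np.load('q.npy');X,Y,Z=ax(q[3]);c=q[:3].copy();c[2]=109.5
g=s['eef_pos']-19*Z*-1-c; print(g@X,g@Y,g@Z)
rr=np.hypot(g@Y,g@Z);p0=np.arctan2(-(g@Y),g@Z);print(rr,p0)
M=R.from_rotvec(s['eef_rot']).as_matrix()
for k in np.linspace(0,1,21)[1:]:
    p=p0-q[5]*k; d=(-rr*np.sin(p)*Y+rr*np.cos(p)*Z)-(g@Y*Y+g@Z*Z)
    print((M.T@d/25).round(3))
```

```text
[555.18138886 191.38862445 152.41743481] [-0.73778483 -0.45707573  0.09963177] 23.48508393389479 0.0
0.5477602123345925 -7.445174284022617 61.91743480792732
62.363445649782705 0.11966904544686884
[ 0.121 -0.    -0.012]
[ 0.243 -0.001 -0.017]
[ 0.365 -0.001 -0.017]
[ 0.486 -0.001 -0.011]
[ 0.607 -0.002  0.001]
[ 0.728 -0.002  0.02 ]
[ 0.847 -0.002  0.043]
[ 0.965 -0.002  0.073]
[ 1.082 -0.003  0.109]
[ 1.196 -0.003  0.15 ]
[ 1.309 -0.003  0.196]
[ 1.419 -0.004  0.248]
[ 1.526 -0.004  0.306]
[ 1.631 -0.004  0.368]
[ 1.732 -0.004  0.436]
[ 1.83  -0.005  0.508]
[ 1.924 -0.005  0.585]
[ 2.015 -0.005  0.667]
[ 2.101 -0.005  0.753]
[ 2.183 -0.005  0.843]
```

Emit:
apply_moves(
  delta_pos=[
    [0, 0, 0],
    [0, 0, 0],
    [0, 0, 0],
    [0, 0, 0],
    [0, 0, 0],
    [0, 0, 0],
    [0, 0, 0],
    [0, 0, 0],
    [0, 0, 0],
    [0, 0, 0],
  ],
  twist=[
    [0, 0, 0],
    [0, 0, 0],
    [0, 0, 0],
    [0, 0, 0],
    [0, 0, 0],
    [0, 0, 0],
    [0, 0, 0],
    [0, 0, 0],
    [0, 0, 0],
    [0, 0, 0],
  ],
)

```text
t: 5.2
eef_pos: [553.4, 191.1, 152.2]
eef_rot: [-2.083, -2.348, 0.005]
ft_force: [-5.4, -0.4, 3.5]
grip_width: 17.6
grip_force: 30.0
```

Emit:
apply_moves(
  delta_pos=[
    [0.06, 0, 0],
    [0.12, 0, -0.01],
    [0.24, 0, -0.02],
    [0.36, 0, -0.02],
    [0.49, 0, -0.01],
    [0.61, 0, 0],
    [0.73, 0, 0.02],
    [0.85, 0, 0.04],
    [0.97, 0, 0.07],
    [1.08, 0, 0.11],
  ],
  twist=[
    [0, 0, 0],
    [0, 0, 0],
    [0, 0, 0],
    [0, 0, 0],
    [0, 0, 0],
    [0, 0, 0],
    [0, 0, 0],
    [0, 0, 0],
    [0, 0, 0],
    [0, 0, 0],
  ],
)

```text
t: 6.03
eef_pos: [550.5, 216.3, 149.8]
eef_rot: [-2.084, -2.351, 0.008]
ft_force: [-5.4, -5.4, 6.4]
grip_width: 17.8
grip_force: 30.0
```

Emit:
apply_moves(
  delta_pos=[
    [0.12, 0, 0.04],
    [0.23, 0, 0.09],
    [0.34, 0, 0.14],
    [0.45, 0, 0.2],
    [0.55, 0, 0.26],
    [0.7, 0, 0.36],
    [0.84, 0, 0.47],
    [0.98, 0, 0.6],
    [1.1, 0, 0.73],
    [1.1, 0, 0.73],
  ],
  twist=[
    [0, 0, 0],
    [0, 0, 0],
    [0, 0, 0],
    [0, 0, 0],
    [0, 0, 0],
    [0, 0, 0],
    [0, 0, 0],
    [0, 0, 0],
    [0, 0, 0],
    [0, 0, 0],
  ],
)

```text
t: 6.87
eef_pos: [547.3, 244.1, 130.6]
eef_rot: [-2.084, -2.351, 0.007]
ft_force: [-3.4, -4.4, 1.9]
grip_width: 17.7
grip_force: 30.0
```

Run:
```python
from fit import *
s=telemetry.sense();q=np.load('q.npy');X,Y,Z=ax(q[3]);c=q[:3].copy();c[2]=109.5
g=s['eef_pos']+19*Z-c;print(s['ft_force'],g@X,g@Y,g@Z,np.hypot(g@Y,g@Z),np.arctan2(-(g@Y),g@Z))
a=save('scene','s2')[0][100:220,270:410]
b=save('wrist','w2')[0]
A=cv2.resize(a,(560,480),interpolation=cv2.INTER_CUBIC)
cv2.imwrite('pics/c2.png',np.hstack([A,cv2.resize(b[:,100:310],(240,480))])[:,:,::-1])
for th in(-.1,0,.1):print((proj('s2',screw(q,th))-[270,100])*4,proj('w2',screw(q,th)))
```

```text
[-3.44115204 -4.42632794  1.88699794] -0.8241566233671271 45.86343534924234 40.14415756953531 60.95086618746128 -0.8517977667243678
[313.09132526 280.32098659] [324.88719608 372.92438222]
[310.65181 283.61749] [324.58998234 380.17218022]
[308.12813411 287.56411972] [324.19426283 386.60048909]
```

View pics/c2.png

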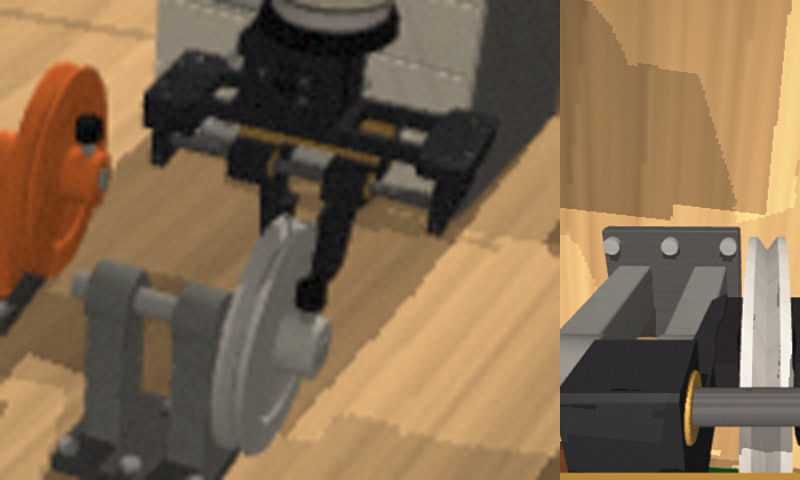

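The screw now stands close to upright, with its head at crop (310,293). I let go, retract and check from the wrist camera.

Emit:
apply_moves(
  delta_pos=[
    [0, 0, 0],
    [0, 0, 0],
    [0, 0, 0],
    [0, 0, 0],
    [0, 0, 0],
    [0, 0, 0],
    [0, 0, 0],
    [0, 0, 0],
    [0, 0, 0],
    [0, 0, 0],
  ],
  twist=[
    [0, 0, 0],
    [0, 0, 0],
    [0, 0, 0],
    [0, 0, 0],
    [0, 0, 0],
    [0, 0, 0],
    [0, 0, 0],
    [0, 0, 0],
    [0, 0, 0],
    [0, 0, 0],
  ],
  hand=0.8,
)

```text
t: 7.8
eef_pos: [548.7, 245.5, 131.5]
eef_rot: [-2.084, -2.351, -0.0]
ft_force: [-0.4, 0.2, -0.1]
grip_width: 70.1
grip_force: 0.0
```

Emit:
apply_moves(
  delta_pos=[
    [0, 0, -0.3],
    [0, 0, -1],
    [0, 0, -1.8],
    [0, 0, -2.7],
    [0, 0, -3.6],
    [-0.6, 0.6, -4.4],
    [-1.2, 1.2, -5.1],
    [-1.7, 1.7, -5.5],
    [-1.9, 1.9, -5.6],
    [-1.9, 1.9, -5.6],
  ],
  twist=[
    [0, 0, 0],
    [0, 0, 0],
    [0, 0, 0],
    [0, 0, 0],
    [0, 0, 0],
    [0, 0, 0],
    [0, 0, 0],
    [0, 0, 0],
    [0, 0, 0],
    [0, 0, 0],
  ],
)

```text
t: 8.63
eef_pos: [603.1, 203.2, 272.9]
eef_rot: [2.086, 2.348, 0.003]
ft_force: [-0.2, 0.4, -0.6]
grip_width: 70.4
grip_force: 0.0
```

Emit:
apply_moves(
  delta_pos=[
    [0, 0, 0],
    [0, 0, 0],
    [0, 0, 0],
    [0, 0, 0],
    [0, 0, 0],
    [0, 0, 0],
    [0, 0, 0],
    [0, 0, 0],
    [0, 0, 0],
    [0, 0, 0],
  ],
  twist=[
    [0, 0, 0],
    [0, 0, 0],
    [0, 0, 0],
    [0, 0, 0],
    [0, 0, 0],
    [0, 0, 0],
    [0, 0, 0],
    [0, 0, 0],
    [0, 0, 0],
    [0, 0, 0],
  ],
)

```text
t: 9.47
eef_pos: [601.6, 204.0, 271.5]
eef_rot: [2.084, 2.35, 0.0]
ft_force: [0.6, -0.2, 0.4]
grip_width: 70.5
grip_force: 0.0
```

Run:
```python
from fit import *
print(telemetry.sense()['eef_pos'])
a=save('scene','s3')[0];b=save('wrist','w3')[0];d=save('side','d3')[0]
q=np.load('q.npy')
for f in('s3','w3'):
    im=dict(s3=a,w3=b)[f]
    for th in(-.1,0,.1):print(f,th,proj(f,screw(q,th)).round(1))
    u,v=proj(f,screw(q,0,36)).astype(int)
    w=im[v-20:v+20,u-20:u+20].max(2)<50;ys,xs=np.nonzero(w);
    n,l,st,ct=cv2.connectedComponentsWithStats(w.astype(np.uint8));print(f,[(st[i].tolist(),(ct[i]+[u-20,v-20]).round(1)) for i in range(1,n) if st[i][4]>20],u-20,v-20)
A=cv2.resize(b[80:280,150:350],(400,400),interpolation=cv2.INTER_CUBIC)
B=cv2.resize(a[140:220,300:380],(400,400),interpolation=cv2.INTER_CUBIC)
cv2.imwrite('pics/c3.png',np.hstack([A,B])[:,:,::-1])
```

```text
[601.5949641  203.98661331 271.51188439]
s3 -0.1 [348.3 170.1]
s3 0 [347.7 170.9]
s3 0.1 [347.  171.9]
s3 [([17, 16, 7, 9, 53], array([347.1, 173.3]))] 327 153
w3 -0.1 [246.7 195.2]
w3 0 [246.8 200.1]
w3 0.1 [247.  204.9]
w3 [([9, 9, 22, 23, 373], array([246.5, 197.8]))] 227 178
```

View pics/c3.png

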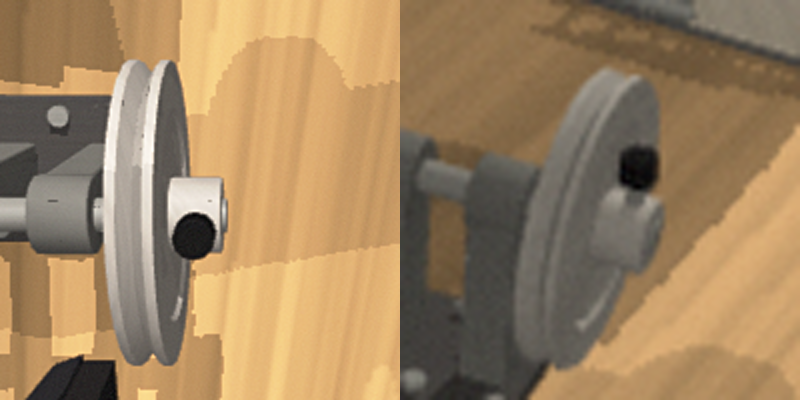

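Run:
```python
from fit import *
q=np.load('q.npy');print('rim',box('w3',q[:5]).round(1),'meas 202 109.5 244.5 263', 'hub',proj('w3',q[:3]+31*ax(q[3])[0]))
X,Y,Z=ax(q[3])
def blob(f,th):
    e=-np.sin(th)*Y+np.cos(th)*Z;n=np.cross(X,e)
    pts=np.array([proj(f,q[:3]+21*X+l*e+9*(np.cos(a)*X+np.sin(a)*n)) for l in(28,42) for a in t]).astype(np.float32)
    m=cv2.moments(cv2.convexHull(pts));return np.r_[m['m10']/m['m00'],m['m01']/m['m00'],pts.min(0),pts.max(0)].round(1)
for f in('w3','s3'):
    for th in(-.1,-.05,0,.05,.1):print(f,th,blob(f,th))
```

```text
rim [202.1 109.9 246.  261.9] meas 202 109.5 244.5 263 hub [261.61239139 186.89346767]
w3 -0.1 [247.3 193.9 235.8 181.9 258.7 205.9]
w3 -0.05 [247.4 195.9 235.9 183.6 258.7 208.2]
w3 0 [247.5 197.9 236.  185.3 258.7 210.4]
w3 0.05 [247.6 199.9 236.1 187.  258.8 212.6]
w3 0.1 [247.7 201.7 236.2 188.7 258.8 214.6]
s3 -0.1 [347.9 172.8 343.5 168.2 352.3 177.5]
s3 -0.05 [347.6 173.2 343.3 168.5 352.  177.9]
s3 0 [347.4 173.5 343.1 168.7 351.7 178.3]
s3 0.05 [347.1 173.9 342.9 169.1 351.4 178.8]
s3 0.1 [346.9 174.3 342.7 169.4 351.1 179.3]
```

The measured blob centroids give a turn of about 0.00 in the wrist view and about -0.02 in the scene view, so the screw is upright. The robot is clear, so I hand in.

```bash
python3 -c "
from bench import env
print(env.sign_off())"
```

```text
the job is handed in; nothing more can be done
None
```

The larger pulley's lock screw now points straight up, within about 0.02 rad by the camera images; the pulley is released, the smaller pulley and the orange look-alike were left alone, and the job was handed in at about 10 s.

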